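# Undo the wing nut and open the curd press

### The job

Open the small curd press so that its mould can be emptied: unscrew the wing nut (anticlockwise seen from above) until it stands clear of the upturned lips of the fork, tip the swing bolt forward out of the fork until it lies down, then swing the press arm well up, so that it stays open by itself. The jars and other things crowd the press; leave them all standing where they are.

Things in the scene. Friction and masses are not known exactly. Their poses are not given: they have to be found in the camera images.
- press: Steel curd press, fixed. Origin on the worktop; x axis from the bolt (front) to the hinge (back), y to its left, z up. In this frame, mm: bolt and nut axis at x = -80, y = 0; tray x -72 to 78, y -40 to 40; arm plate 46 wide, fork 40, top at z = 60 while shut; fork ends at x = -92. Wall cabinets hang on its right from z = 460 up, their knobs (z 510 to 550) 80 to 150 right of its centre line: lean the tool away from them
- wing_nut (a joint): Turn of the nut, rad: 0 tight (starts 0 to 2), grows anticlockwise seen from above, stop at 9.4. Rises 6 mm a turn; takes 0.07 N m (3 N on a wing); stays where left. A dark saddle block (9 mm deep, 34 wide, not turning) under it sits behind the 4.5 mm lips at the fork's ends: below about 4.6 rad they hold the bolt upright; between, it jams or jumps out under force; from 6.3 rad it is free to tip
- cup_top (a point): Top centre of the steel spring cup that stands on the arm behind the nut: round, 28 mm across (31 at its foot), 30 mm tall, at x = -29, y = 0, z = 90 mm in the press's frame while shut (a small pin on it ends 2 mm higher). The cup and the jar bound the room for a finger that pushes the wings
- nut_centre (a point): Point on the nut's axis at mid height of its wings: 24 mm above the fork's top when tight (z = 84 mm), rising with the nut. Two rounded wings, 6 mm thick, reach from the hub (19 mm across) to 33 mm from the axis; they stand from 10 mm below to 11 mm above this point
- wing_tip (a point): Outer end of one wing, 33 mm from nut_centre at the same height; the other wing lies opposite. The direction from nut_centre to here is the direction of the wings
- swing_bolt (a joint): Tip of the swing bolt about its pivot pin, rad: 0 = upright in the fork's slot, grows as it tips forward (to the press's -x), 1.2 = lying down on its stop. The pin lies along the press's y at x = -80, z = 13 mm. Nearly free-swinging: past about 0.3 rad it falls by itself
- bolt_top (a point): Upper end of the threaded bolt (8 mm thick), 104 mm above its pivot (z = 117 mm when upright); 22 mm of bare thread stand above the wings when the nut is tight, 15 mm after a turn
- press_arm (a joint): Lift of the press arm about its hinge pin, rad: 0 = shut, 1.45 = its stop, nearly upright. The pin lies along the press's y at x = 55, z = 57 mm. A stiff hinge: raising takes up to about 0.35 N m, and the arm stays at any angle
- grip_bar (a point): Middle of the arm's wooden grip bar (14 mm thick, 42 mm long, along the press's y, on two wire legs): at x = 0, z = 122 mm in the press's frame with the arm shut, 62 mm above the plate, 55 mm in front of and 65 mm above the hinge pin. It can be pushed backward from the front, or pinched across
- snack_jar: Glass jar of yellow-brown spread with a black lid, 62 mm across, 99 mm tall: taller than the nut. It stands beside the nut, 71 to 75 mm from its axis, on the left or the right of the press. Loose. Origin: centre of its underside
- timer: Red and white wind-up kitchen timer, 63 mm across, 46 mm tall: lower than the fork. It stands on the other side of the nut, just as near. Loose. Origin: centre of its underside
- mug: White mug, 81 mm across, 94 mm tall, at the right of the press, towards the wall. Loose. Origin: centre of the bounding box of cup and handle, on its underside
- spice_jar: Spice jar with a green lid, 46 mm across, 105 mm tall, at the right of the press. Loose. Origin: centre of its underside
- tin: Low tin, 86 mm across, 40 mm tall, behind the hinge. Loose. Origin: centre of its underside

How it is judged:
By the outcome, as a careful person would: the job done as asked, in the order asked, and still so for the second after the job is handed in, with the robot touching nothing.
It also fails if it takes over 72 s, if anything falls off the work surface, if the arm or the gripper's body presses on something with over 40 N, if the wrist force passes 120 N, or if a joint passes its speed limit or range.

### The arm

A 7-joint arm with a two-finger parallel gripper is mounted at the origin on a cart in front of the work surface, level with it; the furniture and walls round the work are solid. World frame = base frame: x ahead of the robot, y to its left, z up, the work surface at z = 0. Lengths are in m, angles in rad, forces in N, time in s.
With the tool pointing down it reaches from about 0.375 to 0.925 m from the base axis. Payload 3.1 kg.
Tool frame: the origin (TCP) lies between the finger pads; the fingertips stand 19 mm ahead of it and the grasp point (between the pads) is the TCP; z points along the fingers, y is the direction in which the jaws open and shut (so a half turn about z gives the same grasp; the last joint's range is limited). The gripper opens to 85 mm and grips with 20 to 120 N. Pads are 22 mm wide; open, the fingers measure 114 mm over their backs; the gripper's body (76 mm by 85 mm) begins 54 mm behind the grasp point. The pads swing forward as they close: fully open they stand 13 mm farther back than shut.
Start: joints at [1.145, 0.383, 0.044, 1.598, -0.018, 1.161, -0.05], TCP at [0.209, -0.615, 0.25] pointing down, gripper open.
Joint ranges: [-2.61, 2.61], [-0.41, 2.15], [-1.48, 1.57], [0, 2.5], [-1.57, 4.71], [0.05, 1.97], [-2.85, 2.85]. Speed limits (rad/s): [2.79, 2.79, 3.14, 3.14, 3.14, 3.14, 3.14].

### API

Orientations are given as a unit quaternion [x, y, z, w].
In Python, from bench import move_ptp, movel, move_j, move_gripper, pause, inverse_kinematics, read_camera, camera_params, MotionError, sign_off, look_for, tip_of, read_time_s, read_qpos, read_joint_vel, read_effort, read_eef_pos, read_tcp_rot, read_ft_force, read_ft_torque, read_finger_gap gives the robot as it stands. Calls block until the motion is done:
- move_ptp(position, orientation): joint-space move of the TCP to a pose.
- movel(position, orientation=None, speed=0.15): straight line of the TCP; orientation=None keeps the orientation; speed is the mean speed in m/s.
- move_j(angles): joint-space move.
- move_gripper(opening, effort=None): finger opening in m; effort is the grip in N (None keeps the last); returns when the fingers have stopped.
- pause(seconds).
- inverse_kinematics(position, orientation): joint angles nearest the present ones, or None.
- read_camera(name): name is "scene" or "top" or "wrist"; returns the picture (384x512x3 uint8, red, green, blue); there is no depth.
- camera_params(name): a dict with "K" (3x3 intrinsics, pixels), "camera_from_world" (4x4, takes a point from world to camera coordinates). Camera axes: x right, y down, z forward; pixel columns grow to the right and rows downward; lengths in m; the calibration is good to about 2 mm. A picture is of the moment at which its call begins: read the wrist's pose just before it. camera_params takes no time and is no camera call; for the wrist camera it gives the pose at the moment of the call.
A pose or a line that the arm cannot do raises MotionError and nothing moves.
- sign_off(): hands the job in, once; it reports no verdict.
Trained networks look in the newest picture that a camera, given by its name, has taken for a name from the list of things; names that differ only in an ending like _2 or _b are one class to them, and where a whole thing is asked for, a point or a joint stands for the part that bears it (a point fixed in the world has none). Each returns a list of dicts, best first, with "confidence" (0 to 1); they miss things now and then, are a little off and sometimes report something else, mostly with a low value. They report only what shows in the picture. A call takes as long as a camera call.
- look_for(camera, name): "at" ([column, row] in pixels, amid what is visible of it).
- tip_of(camera, name): "at" ([column, row] in pixels: a listed point, or the origin of a listed thing).
Readings, each from a call of its own:
- read_time_s(): time.
- read_qpos(): joint angles.
- read_joint_vel(): joint speeds.
- read_effort(): joint torques, N m.
- read_eef_pos(): TCP position.
- read_tcp_rot(): TCP orientation.
- read_ft_force(): force on the tool from outside, world axes, zero at the start.
- read_ft_torque(): the same for the moment, N m.
- read_finger_gap(): finger opening in m.
Only numpy, scipy, OpenCV 4.12 (cv2) and the standard library are available. Lean on these libraries where they do the work, as an engineer would, in place of code of your own. Each camera call takes 0.05 s, during which the arm holds its last target.

## Working session

There is one attempt and no reset: what is moved stays moved. The work goes in short steps, each a Python script; the robot and the scene stay as the last script left them, time stands still between calls to the robot, and variables do not carry over. Pictures are saved under pics/ and viewed, and the job is handed in when it is done.

```bash
ls; mkdir -p pics
python3 - <<'E'
from bench import *
import cv2,numpy as np
for c in ["scene","top","wrist"]:
    im=read_camera(c); cv2.imwrite(f"pics/a_{c}.png",im[:,:,::-1])
    p=camera_params(c); print(c,np.round(p["K"],1).tolist(),np.round(p["camera_from_world"],3).tolist())
    for n in ["press","wing_nut","cup_top","nut_centre","wing_tip","bolt_top","grip_bar","snack_jar","timer","mug","spice_jar","tin"]:
        print(n,[(np.round(d["at"]).tolist(),round(d["confidence"],2)) for d in tip_of(c,n)[:3]])
print(read_time_s(),read_tcp_rot())
E
```

```text
pics
scene [[355.9, 0.0, 255.0], [0.0, 355.9, 192.6], [0.0, 0.0, 1.0]] [[-0.741, -0.671, 0.012, 0.261], [-0.528, 0.572, -0.628, 0.424], [0.414, -0.472, -0.778, 0.66], [0.0, 0.0, 0.0, 1.0]]
press [([261.0, 206.0], 0.98)]Traceback (most recent call last):
  File "<stdin>", line 7, in <module>
ValueError: it knows: bolt_top, cup_top, grip_bar, mug, nut_centre, press, snack_jar, spice_jar, timer, tin, wing_tip
```

Run:
```python
from bench import *
import cv2,numpy as np
for c in ["scene","top","wrist"]:
    im=read_camera(c); cv2.imwrite(f"pics/b_{c}.png",im[:,:,::-1])
    p=camera_params(c); print(c,np.round(p["K"],1).tolist(),np.round(p["camera_from_world"],3).tolist())
    for n in ["press","cup_top","nut_centre","wing_tip","bolt_top","grip_bar","snack_jar","timer","mug","spice_jar","tin"]:
        print(n,[(np.round(d["at"],1).tolist(),round(d["confidence"],2)) for d in tip_of(c,n)[:3]])
print(read_time_s(),read_tcp_rot())
```

```text
scene [[355.9, 0.0, 255.0], [0.0, 355.9, 192.6], [0.0, 0.0, 1.0]] [[-0.741, -0.671, 0.012, 0.261], [-0.528, 0.572, -0.628, 0.424], [0.414, -0.472, -0.778, 0.66], [0.0, 0.0, 0.0, 1.0]]
press [([262.7, 207.5], 0.65)]
cup_top [([274.1, 182.4], 0.8)]
nut_centre [([283.8, 175.4], 0.37)]
wing_tip [([238.4, 180.6], 0.58), ([283.3, 180.6], 0.51), ([285.0, 175.0], 0.4)]
bolt_top [([288.2, 165.1], 0.57)]
grip_bar [([265.0, 182.2], 0.75)]
snack_jar [([301.4, 208.7], 0.81)]
timer [([268.2, 177.2], 0.82), ([271.7, 180.3], 0.64)]
mug [([266.8, 178.6], 0.7), ([207.3, 191.9], 0.61), ([265.5, 180.7], 0.4)]
spice_jar [([237.2, 179.9], 0.64)]
tin [([212.3, 232.2], 0.85)]
top [[393.7, 0.0, 253.9], [0.0, 393.7, 182.9], [0.0, 0.0, 1.0]] [[0.009, -1.0, -0.019, -0.17], [-0.986, -0.006, -0.165, 0.528], [0.165, 0.02, -0.986, 0.854], [0.0, 0.0, 0.0, 1.0]]
press [([266.3, 196.5], 0.58)]
cup_top [([278.9, 192.2], 0.73)]
nut_centre [([309.3, 195.2], 0.46), ([267.0, 188.9], 0.24)]
wing_tip [([290.9, 202.0], 0.52)]
bolt_top [([306.9, 189.3], 0.74)]
grip_bar [([265.8, 190.1], 0.65), ([297.3, 231.3], 0.6), ([308.8, 194.2], 0.59)]
snack_jar [([297.4, 230.1], 0.85)]
timer [([306.4, 173.4], 0.79)]
mug [([239.7, 137.5], 0.65)]
spice_jar [([277.6, 145.0], 0.94)]
tin [([208.5, 177.4], 0.83)]
wrist [[295.2, 0.0, 252.5], [0.0, 295.2, 187.7], [0.0, 0.0, 1.0]] [[0.322, -0.947, -0.001, -0.65], [-0.894, -0.304, 0.327, -0.042], [-0.31, -0.104, -0.945, 0.381], [0.0, 0.0, 0.0, 1.0]]
press []
cup_top []
nut_centre []
wing_tip []
bolt_top []
grip_bar []
snack_jar []
timer []
mug []
spice_jar []
tin []
1.9 [ 9.86598250e-01  1.63168289e-01  1.45109142e-05 -4.88110917e-05]
```

View pics/a_scene.png

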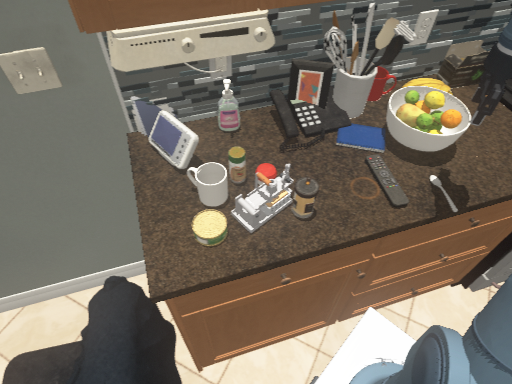

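```bash
ls pics
```

```text
a_scene.png
b_scene.png
b_top.png
b_wrist.png
```

Run:
```python
import cv2,numpy as np
a=cv2.imread("pics/b_scene.png")[130:255,170:330]; b=cv2.imread("pics/b_top.png")[110:260,180:340]
cv2.imwrite("pics/c1.png",cv2.resize(a,None,fx=5,fy=4.8,interpolation=2)[:600]); cv2.imwrite("pics/c2.png",cv2.resize(b,None,fx=4,fy=4,interpolation=2))
```

```text
(no output)
```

View pics/b_top.png

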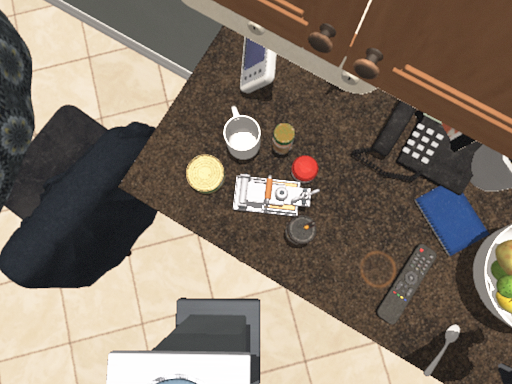

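View pics/c1.png

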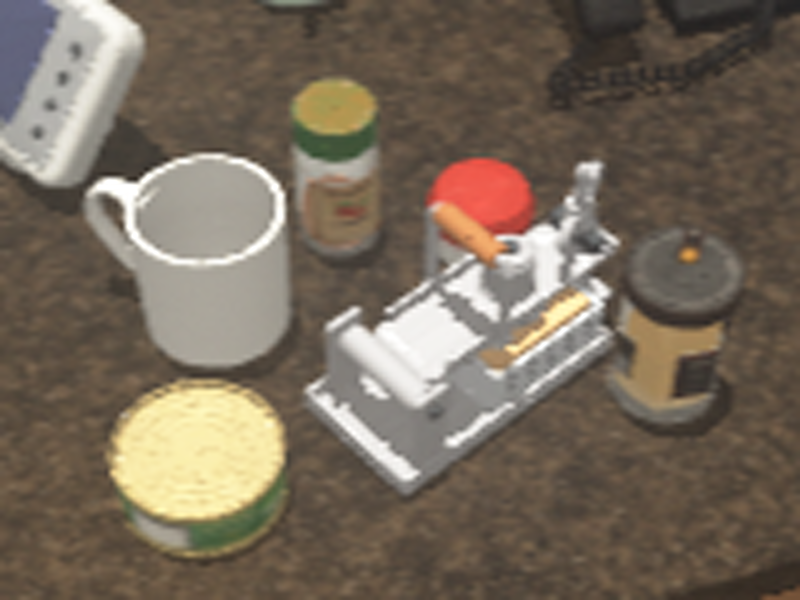

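View pics/c2.png

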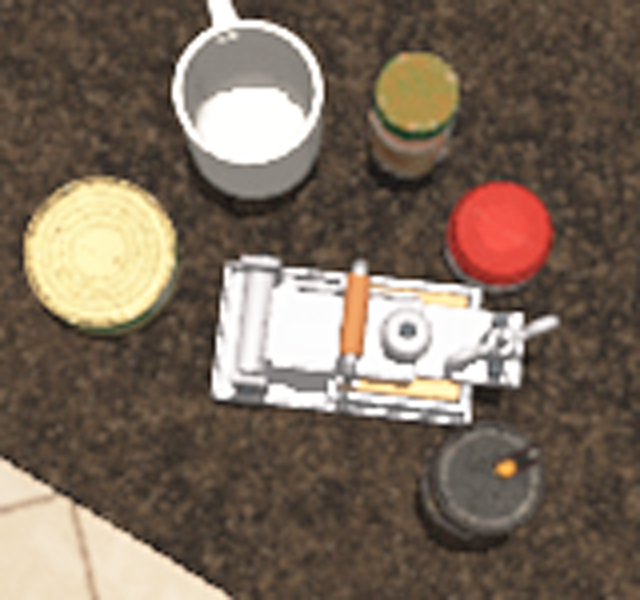

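```bash
cat > h.py <<'E'
from bench import *
import cv2,numpy as np,json
from scipy.optimize import least_squares
from scipy.spatial.transform import Rotation as R
PTS={"press":(0,0,0),"cup_top":(-.029,0,.090),"nut_centre":(-.08,0,.085),"bolt_top":(-.08,0,.117),"grip_bar":(0,0,.122)}
def proj(p,X):
    K=np.array(p["K"]);T=np.array(p["camera_from_world"]);c=T[:3,:3]@X+T[:3,3];q=K@c;return q[:2]/q[2]
def pw(P,l):
    c,s=np.cos(P[2]),np.sin(P[2]);l=np.asarray(l,float)
    return np.array([P[0]+c*l[0]-s*l[1],P[1]+s*l[0]+c*l[1],l[2]])
def ray(p,uv):
    K=np.array(p["K"]);T=np.array(p["camera_from_world"]);d=T[:3,:3].T@np.linalg.inv(K)@np.array([uv[0],uv[1],1.]);o=-T[:3,:3].T@T[:3,3];return o,d
def onz(p,uv,z):
    o,d=ray(p,uv);return o+d*(z-o[2])/d[2]
def fit(obs,x0,scale=2):
    # obs: list (params, name, uv, conf)
    f=lambda P: np.concatenate([(proj(p,pw(P,PTS[n]))-uv)*w for p,n,uv,w in obs])
    r=least_squares(f,x0,loss="cauchy",f_scale=scale);return r.x,f(r.x).reshape(-1,2)
def snap(c,tag,names):
    p=camera_params(c);im=read_camera(c);cv2.imwrite(f"pics/{tag}.png",im[:,:,::-1])
    return p,im,{n:[(np.array(d["at"]),d["confidence"]) for d in tip_of(c,n)] for n in names}
E
python3 - <<'E'
from h import *
obs=[]
D={"scene":dict(press=(262.7,207.5),cup_top=(274.1,182.4),bolt_top=(288.2,165.1),grip_bar=(265,182.2)),
"top":dict(press=(266.3,196.5),cup_top=(278.9,192.2),bolt_top=(306.9,189.3),grip_bar=(265.8,190.1),nut_centre=(309.3,195.2))}
for c in D:
    for n,uv in D[c].items(): obs.append((camera_params(c),n,np.array(uv),1))
x,r=fit(obs,[.5,-.25,1.57]);print(x,np.round(r,1).tolist())
p=camera_params("wrist");T=np.array(p["camera_from_world"]);print("cam",-T[:3,:3].T@T[:3,3],T[2,:3])
P=camera_params("top")
for n,uv,z in [("jar",(297.4,230.1),0),("timer",(306.4,173.4),0),("mug",(239.7,137.5),0),("spice",(277.6,145),0),("tin",(208.5,177.4),0)]: print(n,onz(P,uv,z))
json.dump(x.tolist(),open("press0.json","w"))
print(pw(x,(-.08,0,.084)), read_qpos())
E
```

```text
[ 0.50162913 -0.19604345  1.5088612 ] [[0.2, 2.3], [-2.1, 0.1], [-1.8, -0.1], [-0.7, -2.0], [0.7, 0.9], [2.2, 0.7], [-0.6, 3.5], [2.0, -0.3], [-4.6, -0.3]]
cam [ 0.28951364 -0.58811562  0.3735267 ] [-0.31031789 -0.10432284 -0.94489129]
jar [ 0.42522782 -0.26733662  0.        ]
timer [ 0.56011125 -0.28999036  0.        ]
mug [ 0.64816279 -0.12908984  0.        ]
spice [ 0.62974891 -0.2212681   0.        ]
tin [ 0.54899646 -0.05575175  0.        ]
[ 0.49667749 -0.27589007  0.084     ] [ 1.14521931  0.382923    0.04389198  1.59793042 -0.01792762  1.16122067
 -0.04991669]
```

```bash
cat >> h.py <<'E'
def down(yaw,tilt=None):
    # tool z down, tool x at world yaw
    r=R.from_euler("z",yaw)*R.from_quat([1,0,0,0])
    if tilt is not None: r=R.from_rotvec(tilt)*r
    return r.as_quat()
ALL=["press","cup_top","nut_centre","wing_tip","bolt_top","grip_bar"]
E
python3 - <<'E'
from h import *
obs=[]
for i,yaw in enumerate([0.3,-0.9]):
    pos=[.495,-.262,.23]
    print(inverse_kinematics(pos,down(yaw)))
    move_ptp(pos,down(yaw)); print(read_time_s(),read_qpos().round(2))
    p,im,d=snap("wrist",f"w{i}",ALL+["snack_jar","timer"])
    for n in d:
        print(n,[(u.round(1).tolist(),round(c,2)) for u,c in d[n][:3]])
        if n in PTS and d[n] and d[n][0][1]>.4: obs.append((p,n,d[n][0][0],1))
    for n in ["snack_jar","timer"]:
        if d[n]: print(n,onz(p,d[n][0][0],0))
x,r=fit(obs,json.load(open("press0.json")));print(x,[(o[1],q) for o,q in zip(obs,np.round(r,1).tolist())])
json.dump(x.tolist(),open("press1.json","w"))
E
```

```text
[ 0.57539021  0.24348338 -0.18577689  1.82971879  0.05070449  1.07296023
 -0.90005192]
3.5667 [ 0.58  0.24 -0.18  1.83  0.05  1.07 -0.9 ]
press [([199.7, 134.5], 0.59)]
cup_top [([216.4, 160.8], 0.9)]
nut_centre [([267.8, 178.8], 0.6)]
wing_tip [([261.7, 33.7], 0.75), ([284.0, 102.8], 0.7), ([235.9, 179.7], 0.66)]
bolt_top [([273.4, 192.3], 0.58)]
grip_bar [([178.0, 156.5], 0.68)]
snack_jar [([245.1, 208.0], 0.84)]
timer [([289.2, 103.0], 0.88), ([180.2, 155.3], 0.61)]
snack_jar [ 0.42856308 -0.27377652  0.        ]
timer [ 0.56918448 -0.28501749  0.        ]
[ 0.44807845  0.23630806 -0.03999935  1.83597238  0.01067555  1.06951829
 -2.06673699]
5.0917 [ 0.45  0.24 -0.04  1.84  0.01  1.07 -2.07]
press [([211.7, 188.6], 0.67)]
cup_top [([221.9, 205.0], 0.62)]
nut_centre [([260.4, 166.8], 0.89), ([201.3, 235.6], 0.27)]
wing_tip [([250.6, 194.7], 0.82)]
bolt_top [([265.1, 175.3], 0.87), ([122.8, 246.6], 0.28)]
grip_bar [([198.5, 237.6], 0.71)]
snack_jar [([301.6, 189.0], 0.59)]
timer [([209.5, 104.7], 0.92), ([88.4, 157.1], 0.69)]
snack_jar [ 0.42170332 -0.2690461   0.        ]
timer [ 0.5735353  -0.28012849  0.        ]
[ 0.50632851 -0.19773896  1.45920595] [('press', [2.8, -1.3]), ('cup_top', [0.1, 0.1]), ('nut_centre', [-0.8, 1.5]), ('bolt_top', [-4.7, -0.5]), ('grip_bar', [0.0, 0.0]), ('press', [2.9, 2.7]), ('cup_top', [1.5, -1.9]), ('nut_centre', [0.6, -1.4]), ('bolt_top', [-3.1, -0.1]), ('grip_bar', [-1.0, 0.8])]
```

Run:
```python
import cv2
for i in (0,1):
    a=cv2.imread(f"pics/w{i}.png")[60:310,110:380] 
    cv2.imwrite(f"pics/w{i}c.png",cv2.resize(a,None,fx=2.4,fy=2.4,interpolation=2))
```

```text
(no output)
```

View pics/w0c.png

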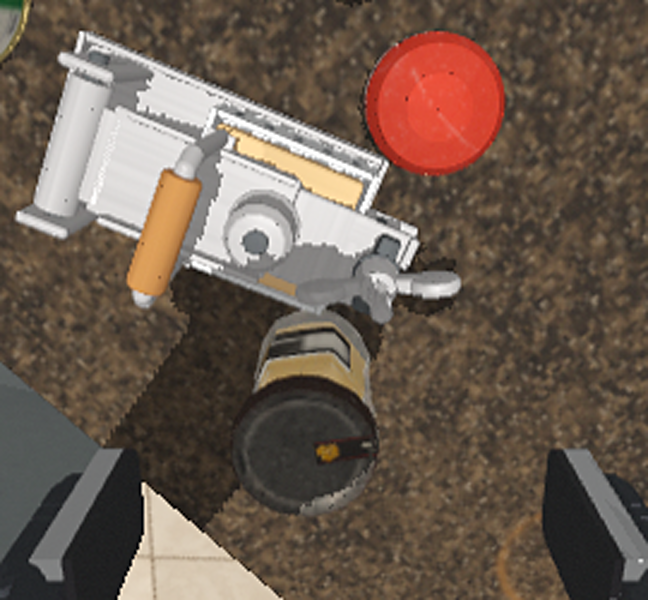

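View pics/w1c.png

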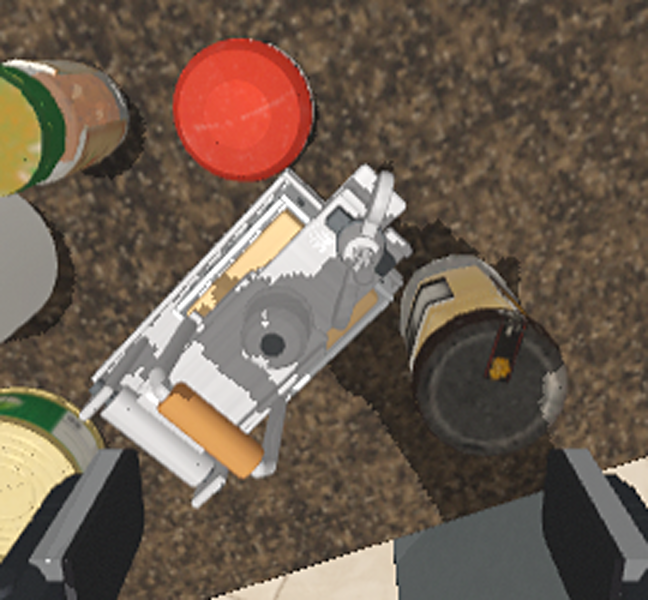

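```bash
cat > ov.py <<'E'
from h import *
def overlay(img,p,P,out,crop,th=None,zn=.084,s=3):
    a=cv2.resize(img[crop[0]:crop[1],crop[2]:crop[3]],None,fx=s,fy=s,interpolation=2)
    def pt(l):
        u=proj(p,pw(P,l));return tuple(int(v) for v in ((u-[crop[2],crop[0]]+.5)*s).round())
    def circ(c,r,col):
        q=[pt((c[0]+r*np.cos(t),c[1]+r*np.sin(t),c[2])) for t in np.linspace(0,6.29,40)];cv2.polylines(a,[np.array(q)],True,col,1)
    circ((-.029,0,.09),.014,(0,255,0));circ((-.08,0,.117),.004,(0,0,255))
    q=[pt((-.092,-.020,.06)),pt((-.092,.020,.06)),pt((-.05,.020,.06)),pt((-.05,-.020,.06))];cv2.polylines(a,[np.array(q)],True,(255,0,255),1)
    cv2.line(a,pt((0,-.021,.122)),pt((0,.021,.122)),(255,255,0),1)
    q=[pt((x,y,0.0)) for x,y in((-.072,-.04),(.078,-.04),(.078,.04),(-.072,.04))];cv2.polylines(a,[np.array(q)],True,(0,255,255),1)
    if th is not None: 
        cv2.line(a,pt((-.08+.033*np.cos(th),.033*np.sin(th),zn)),pt((-.08-.033*np.cos(th),-.033*np.sin(th),zn)),(255,0,0),1)
    cv2.imwrite(out,a)
E
python3 - <<'E'
from ov import *
P=json.load(open("press1.json"))
# wrist params at past poses: recompute from present pose by pose composition
T=np.array(camera_params("wrist")["camera_from_world"]);Kp=camera_params("wrist")["K"]
pos=read_eef_pos();rot=R.from_quat(read_tcp_rot())
Tt=np.eye(4);Tt[:3,:3]=rot.as_matrix();Tt[:3,3]=pos
cT=T@Tt; np.save("cam_from_tool.npy",cT); np.save("K.npy",Kp)
for i,yaw in enumerate([.3,-.9]):
    A=np.eye(4);A[:3,:3]=R.from_quat(down(yaw)).as_matrix();A[:3,3]=[.495,-.262,.23]
    p={"K":Kp,"camera_from_world":cT@np.linalg.inv(A)}
    tips=[[(235.9,179.7),(299.6,178.8)],[(250.6,194.7),(270.4,136)]][i]
    X=[onz(p,u,.086) for u in tips];d=X[1]-X[0];print(np.round(X,4).tolist(),np.linalg.norm(d),"world yaw",np.arctan2(d[1],d[0]),(X[0]+X[1])/2, pw(P,(-.08,0,.084)))
    th=np.arctan2(d[1],d[0])-P[2]
    overlay(cv2.imread(f"pics/w{i}.png"),p,P,f"pics/w{i}o.png",(60,260,130,330),th,.086)
E
```

```text
[[0.4899, -0.2467, 0.086], [0.5087, -0.3042, 0.086]] 0.060452116720751646 world yaw -1.2556935707407444 [ 0.49931696 -0.27548696  0.086     ] [ 0.4974198  -0.27724138  0.084     ]
[[0.487, -0.2485, 0.086], [0.5081, -0.3041, 0.086]] 0.059441691692795805 world yaw -1.2080493216430714 [ 0.49756538 -0.27629596  0.086     ] [ 0.4974198  -0.27724138  0.084     ]
```

View pics/w0o.png

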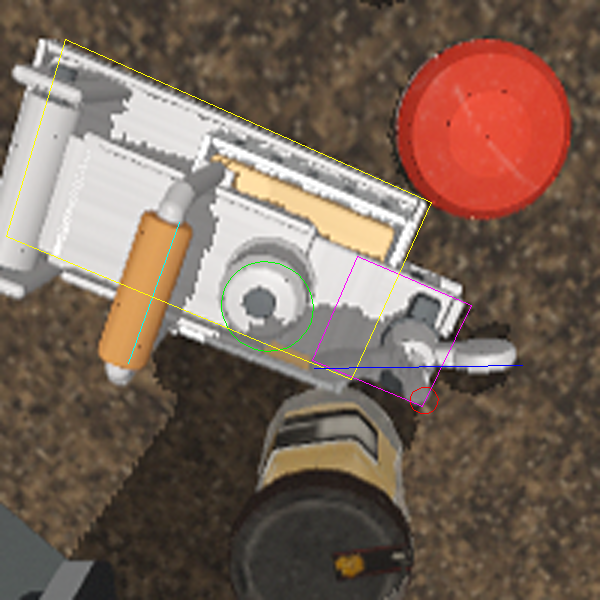

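View pics/w1o.png

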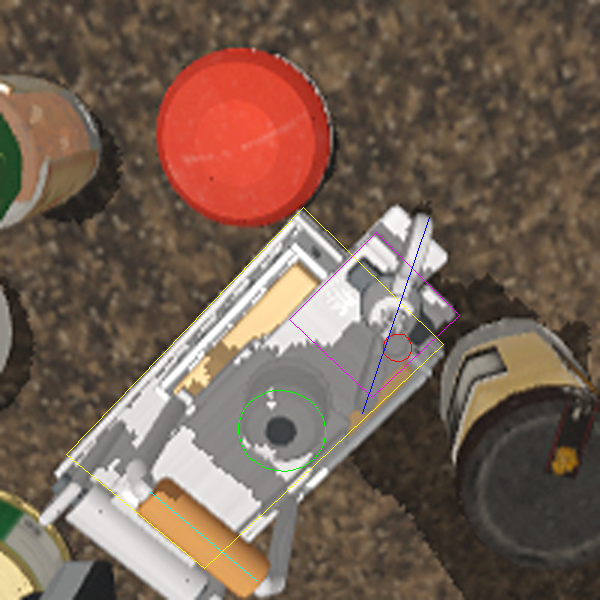

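Run:
```python
import cv2
a=cv2.imread("pics/w0.png")[140:215,200:310]; cv2.imwrite("pics/z0.png",cv2.resize(a,None,fx=7,fy=7,interpolation=2))
b=cv2.imread("pics/w1.png")[120:215,200:300]; cv2.imwrite("pics/z1.png",cv2.resize(b,None,fx=6,fy=6,interpolation=2))
```

```text
(no output)
```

View pics/z0.png

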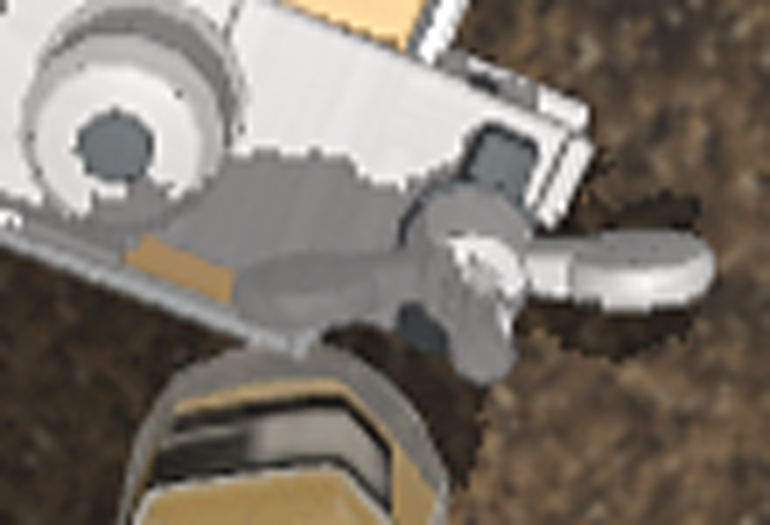

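View pics/z1.png

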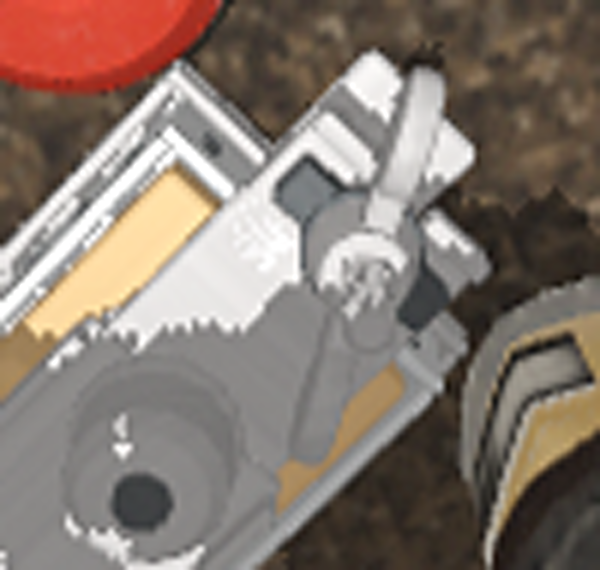

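Run:
```python
from ov import *
PTS["cup_top"]=(-.029,0,.092)
cT=np.load("cam_from_tool.npy");Kp=np.load("K.npy")
M=[dict(bolt_top=(269.6,191.4),cup_top=(216.4,160.7),grip_bar=(178.5,156.3),nut_centre=(267.7,179.6)),
   dict(bolt_top=(261.3,176.3),cup_top=(223.7,203.3),grip_bar=(197.7,237.3),nut_centre=(261.5,164.3))]
tips=[[(233.6,181),(301.9,178.3)],[(251.3,197),(271.7,131.7)]]
obs=[];ps=[]
for i,yaw in enumerate([.3,-.9]):
    A=np.eye(4);A[:3,:3]=R.from_quat(down(yaw)).as_matrix();A[:3,3]=[.495,-.262,.23]
    p={"K":Kp,"camera_from_world":cT@np.linalg.inv(A)};ps.append(p)
    obs+=[(p,n,np.array(u),1) for n,u in M[i].items()]
P,r=fit(obs,json.load(open("press1.json")));print(P,[(o[1],q) for o,q in zip(obs,np.round(r,1).tolist())])
# individual 2-view triangulation
for n in M[0]:
    A=[];b=[]
    o=[ray(ps[i],M[i][n]) for i in (0,1)]
    S=np.zeros((3,3));v=np.zeros(3)
    for oo,d in o:
        d=d/np.linalg.norm(d);Q=np.eye(3)-np.outer(d,d);S+=Q;v+=Q@oo
    print(n,np.linalg.solve(S,v).round(4),pw(P,PTS[n]).round(4))
for i in (0,1):
    X=[onz(ps[i],u,.086) for u in tips[i]];d=X[1]-X[0];th=np.arctan2(d[1],d[0]);print(np.linalg.norm(d),th,(X[0]+X[1])/2)
    overlay(cv2.imread(f"pics/w{i}.png"),ps[i],P,f"pics/w{i}p.png",(60,260,130,330),th-P[2],.086)
json.dump(P.tolist(),open("press2.json","w"))
```

```text
[ 0.50685043 -0.19698416  1.45906269] [('bolt_top', [0.4, 0.7]), ('cup_top', [1.2, 0.8]), ('grip_bar', [1.1, 0.3]), ('nut_centre', [0.5, 1.0]), ('bolt_top', [-0.5, -0.7]), ('cup_top', [-1.5, 0.9]), ('grip_bar', [-1.2, 1.4]), ('nut_centre', [-1.5, 1.4])]
bolt_top [ 0.4974 -0.2761  0.1154] [ 0.4979 -0.2765  0.117 ]
cup_top [ 0.5016 -0.2242  0.0835] [ 0.5036 -0.2258  0.092 ]
grip_bar [ 0.5054 -0.1951  0.1158] [ 0.5069 -0.197   0.122 ]
nut_centre [ 0.4962 -0.2769  0.0767] [ 0.4979 -0.2765  0.085 ]
0.06486825078642115 -1.2290299791392438 [ 0.49892573 -0.27557716  0.086     ]
0.06553226289103024 -1.1852784484816874 [ 0.4973333  -0.27742376  0.086     ]
```

View pics/w0p.png

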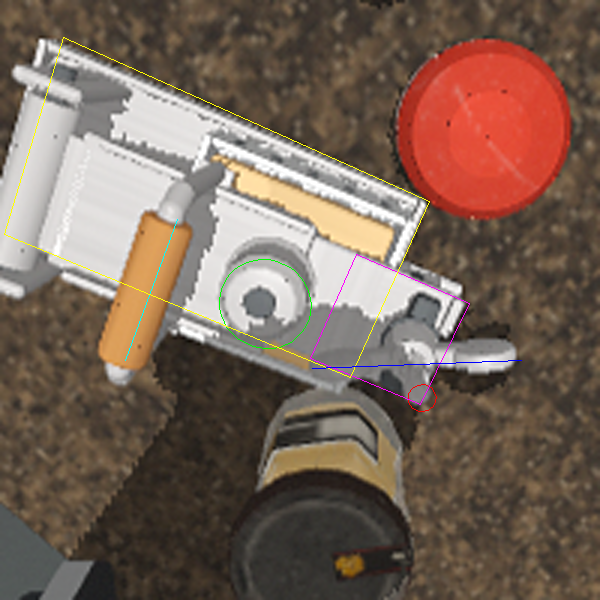

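View pics/w1p.png

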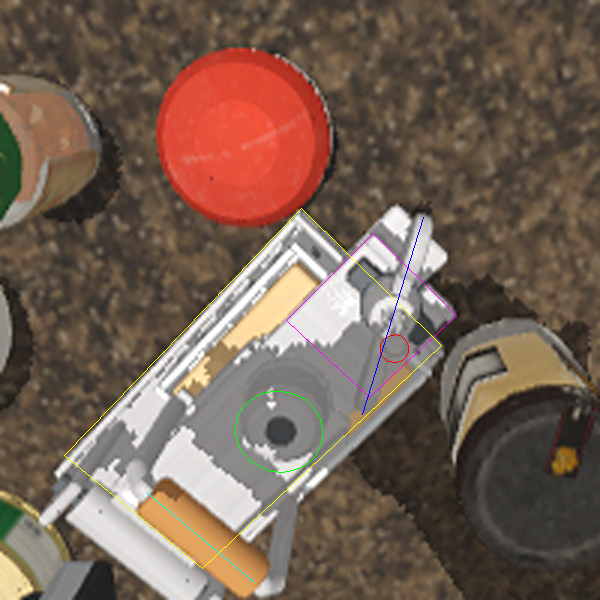

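Run:
```python
from h import *
nx,ny=.4975,-.2766; yaw=-1.20
for y in (yaw,yaw+5):
    print(inverse_kinematics([nx,ny,.094],down(y)))
move_gripper(.032,30)
move_ptp([nx,ny,.17],down(yaw)); q=read_qpos(); print(q.round(2),read_finger_gap())
p,im,d=snap("wrist","g0",[])
movel([nx,ny,.120],speed=.08)
p,im,d=snap("wrist","g1",[])
print(read_time_s(),read_ft_force().round(2))
cv2.imwrite("pics/g01.png",np.hstack([cv2.imread("pics/g0.png")[60:,110:400],cv2.imread("pics/g1.png")[60:,110:400]]))
```

```text
[ 4.34651363e-01  4.22623921e-01  2.85649428e-04  1.91104013e+00
 -1.62079707e-04  8.07928624e-01 -2.33577245e+00]
[-0.51502642  1.00603723  1.36653509  1.95086185 -1.08811126  1.20502219
 -2.76858466]
[ 0.43  0.32  0.    1.87 -0.    0.96 -2.33] 0.03220444374174442
7.3417 [ 0.09 -0.54 -0.4 ]
```

View pics/g01.png

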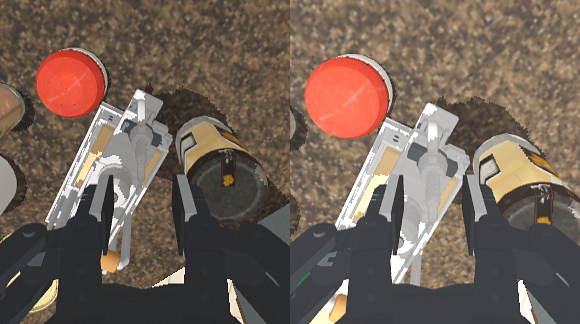

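Run:
```python
from h import *
nx,ny=.4975,-.2766; yaw=-1.20
movel([nx,ny,.092],speed=.05); print(read_ft_force().round(2),read_ft_torque().round(3))
p,im,d=snap("wrist","g2",[])
move_gripper(.0,25); print("gap",read_finger_gap(),read_ft_force().round(2),read_ft_torque().round(3))
p,im,d=snap("wrist","g3",[])
a=[cv2.imread(f"pics/g{i}.png")[60:,110:400] for i in (2,3)]
cv2.imwrite("pics/g23.png",np.hstack(a)); print(read_time_s())
```

```text
[ 0.34 -1.09 -0.38] [ 0.032 -0.001  0.013]
gap 0.016692749548979282 [ 0.17 -0.6   1.23] [ 0.031 -0.029  0.092]
8.4333
```

View pics/g23.png

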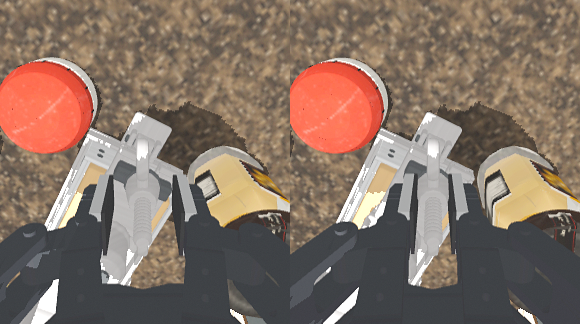

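```bash
cat >> h.py <<'E'
NX,NY=.4975,-.2766
def turn(y0,z0,dtot,step=.6):
    """turn tool about its axis by dtot from yaw y0, following the thread"""
    n=int(np.ceil(abs(dtot)/step));
    for i in range(1,n+1):
        a=dtot*i/n; o=down(y0+a); pos=[NX,NY,z0+.006*a/(2*np.pi)]
        q=inverse_kinematics(pos,o); dq=q-read_qpos()
        if np.abs(dq[:6]).max()>.3 or abs(dq[6])>step+.2: print("IK jump",dq.round(2),"at",a); return a-dtot/n
        move_j(q)
        f,t=read_ft_force(),read_ft_torque()
        print(round(a,2),"q7",q[6].round(2),"F",f.round(1),"T",t.round(3),"gap",round(read_finger_gap()*1e3,2))
        if np.linalg.norm(f)>25: print("force!"); return a
    return a
E
python3 - <<'E'
from h import *
print(turn(-1.20,.092,1.2,.4)); print(read_time_s())
snap("wrist","t0",[]);snap("scene","t0s",[])
cv2.imwrite("pics/t0z.png",cv2.resize(cv2.imread("pics/t0s.png")[130:230,220:340],None,fx=5,fy=5,interpolation=2))
E
```

```text
0.4 q7 -1.97 F [-0.2 -0.3  1.9] T [0.045 0.101 0.029] gap 16.37
0.8 q7 -1.61 F [-1.4 -1.1  2.9] T [-0.112  0.172  0.026] gap 16.47
1.2 q7 -1.25 F [-1.9 -1.   3. ] T [-0.302  0.307  0.007] gap 16.55
1.2
9.7583
```

View pics/t0.png

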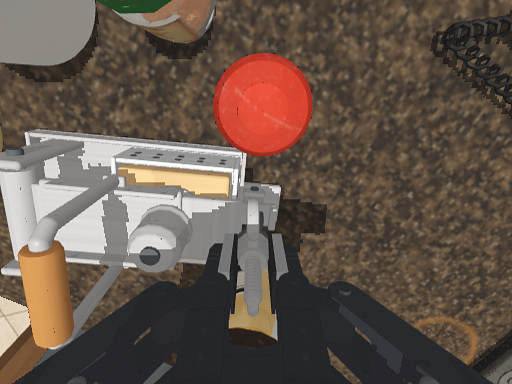

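View pics/t0z.png

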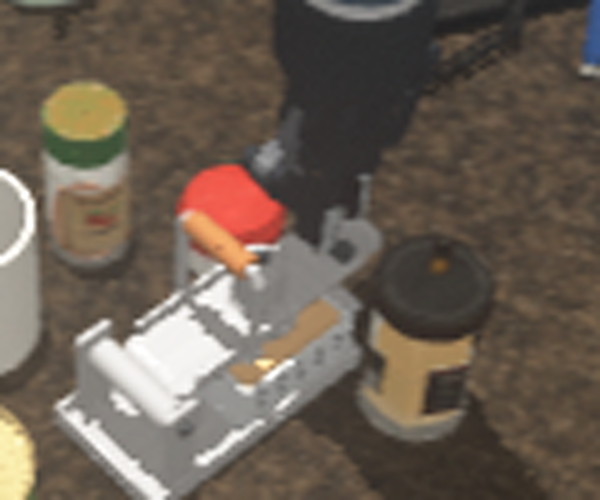

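```bash
cat >> h.py <<'E'
def turn7(dtot,step=.6):
    n=int(np.ceil(abs(dtot)/step)); d=dtot/n; tot=0
    for i in range(n):
        pos=read_eef_pos(); o=read_tcp_rot(); q0=read_qpos()
        # correct drift: hold axis at NX,NY, vertical
        yaw=R.from_quat(o).as_matrix()[:,0]; yaw=np.arctan2(yaw[1],yaw[0])
        q=inverse_kinematics([NX,NY,pos[2]+.006*d/(2*np.pi)],down(yaw))
        if np.abs(q-q0).max()>.15: print("IK jump",(q-q0).round(2)); return tot
        q=np.array(q); q[6]+=d
        if abs(q[6])>2.8: print("q7 limit"); return tot
        move_j(q); tot+=d
        f,t=read_ft_force(),read_ft_torque()
        print(round(tot,2),"q7",q[6].round(2),"z",read_eef_pos()[2].round(4),"F",f.round(1),"T",t.round(3),"gap",round(read_finger_gap()*1e3,2))
        if np.linalg.norm(f)>25 : print("force!"); return tot
    return tot
E
python3 - <<'E'
from h import *
print(read_eef_pos(),turn7(2.0,.5)); print(read_time_s())
snap("wrist","t1",[])
E
```

```text
0.5 q7 -0.75 z 0.0939 F [-1.4 -3.1  1.8] T [-0.817  0.233 -0.013] gap 16.35
1.0 q7 -0.26 z 0.0944 F [-0.8 -5.3  0.4] T [-1.135  0.048 -0.03 ] gap 16.56
1.5 q7 0.24 z 0.095 F [ 1.5 -5.8  0. ] T [-1.28  -0.106 -0.027] gap 16.8
2.0 q7 0.74 z 0.0955 F [ 1.5 -6.3 -0.8] T [-1.193 -0.223  0.007] gap 16.58
[ 0.49738405 -0.27727449  0.09334173] 2.0
12.025
```

View pics/t1.png

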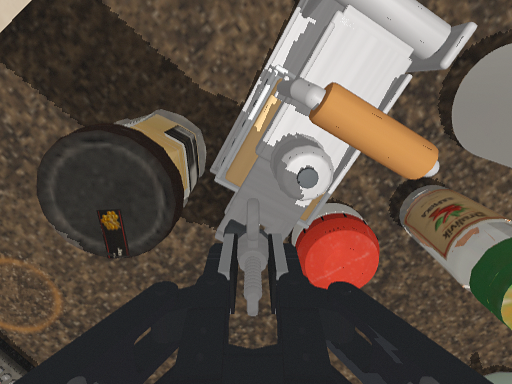

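Run:
```python
from h import *
a=turn7(1.2,.6)
move_gripper(.032); 
p=read_eef_pos();print(p,read_time_s())
movel([NX,NY,p[2]+.035],speed=.12)
q=read_qpos();q[6]-=np.pi;move_j(q)
pp,im,d=snap("wrist","t2",[]);print(read_time_s())
```

```text
0.6 q7 1.34 z 0.0961 F [ 2.2 -5.  -1. ] T [-1.177 -0.388 -0.088] gap 16.3
1.2 q7 1.93 z 0.0967 F [ 1.8 -5.3 -1.4] T [-1.087 -0.434 -0.006] gap 16.2
[ 0.49733961 -0.27455329  0.09611096] 13.625
16.7583
```

View pics/t2.png

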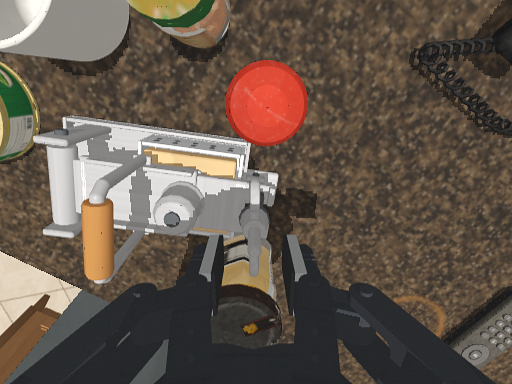

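```bash
sed -i 's/^NX,NY=.*/NX,NY=.4977,-.2778/' h.py
python3 - <<'E'
from h import *
print(read_eef_pos())
movel([NX,NY,.0972],speed=.08); print(read_ft_force().round(1))
move_gripper(0,25);print(read_finger_gap(),read_ft_force().round(1))
a=turn7(2.3,.58)
snap("wrist","t3",[]);snap("scene","t3s",[]);print(read_time_s())
cv2.imwrite("pics/t3z.png",cv2.resize(cv2.imread("pics/t3s.png")[130:230,220:340],None,fx=5,fy=5,interpolation=2))
E
```

```text
[ 0.49784341 -0.27648495  0.13154554]
[ 0.2  0.4 -0.2]
0.01635605671023929 [ 0.8 -0.1  0.7]
0.57 q7 -0.63 z 0.0983 F [ 0.6  0.1 -1.8] T [-0.051 -0.2    0.014] gap 16.11
1.15 q7 -0.06 z 0.0989 F [ 0.9 -1.1 -1.9] T [-0.021 -0.307 -0.005] gap 16.62
1.72 q7 0.52 z 0.0995 F [ 2.1  0.4 -2.9] T [ 0.001 -0.429 -0.039] gap 16.25
2.3 q7 1.09 z 0.1 F [ 2.5  0.1 -2.7] T [ 0.043 -0.478 -0.033] gap 16.03
20.1583
```

View pics/t3.png

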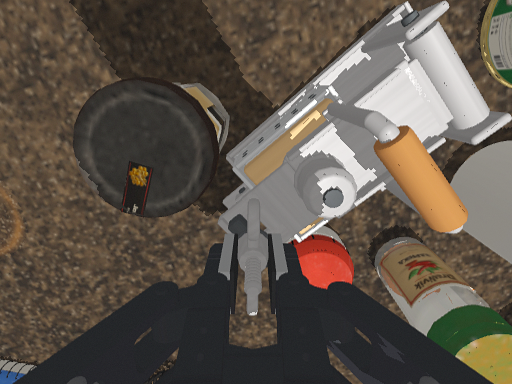

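View pics/t3z.png

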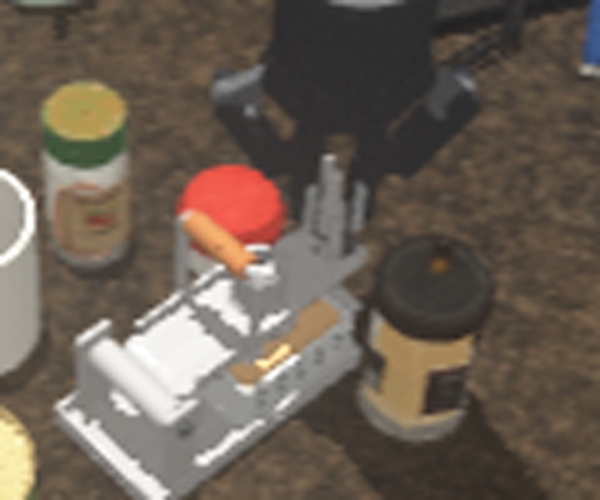

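```bash
sed -i 's/^NX,NY=.*/NX,NY=.4977,-.2778/' h.py
python3 - <<'E'
from h import *
a=turn7(.3,.3)
move_gripper(.034)
p=read_eef_pos(); movel([NX,NY,p[2]+.06],speed=.15)
P=np.array([NX,NY,0])  # nut axis
ux=np.array([np.cos(1.459),np.sin(1.459),0])
json.dump([*(P-ux*-.08)[:2],1.459],open("press.json","w"))
o=down(1.459)
move_gripper(0,25)
s=P+ux*.024+[0,0,.16]; move_ptp(s,o)
pp,im,d=snap("wrist","u0",["nut_centre","bolt_top","cup_top"]);print(d,read_time_s())
snap("scene","u0s",[])
cv2.imwrite("pics/u0z.png",cv2.resize(cv2.imread("pics/u0s.png")[130:230,220:340],None,fx=5,fy=5,interpolation=2))
E
```

```text
0.3 q7 1.39 z 0.1003 F [ 3.3  0.4 -2.9] T [ 0.088 -0.581 -0.006] gap 16.48
{'nut_centre': [(array([252.8, 241.3]), 0.85), (array([183.1, 196.4]), 0.2)], 'bolt_top': [(array([212.6, 223.3]), 0.27)], 'cup_top': [(array([253.3, 176.7]), 0.94)]} 23.1083
```

View pics/u0.png

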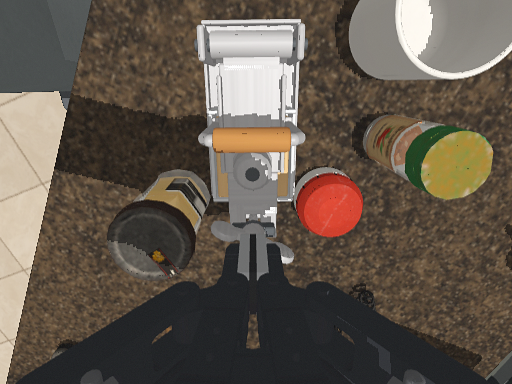

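View pics/u0z.png

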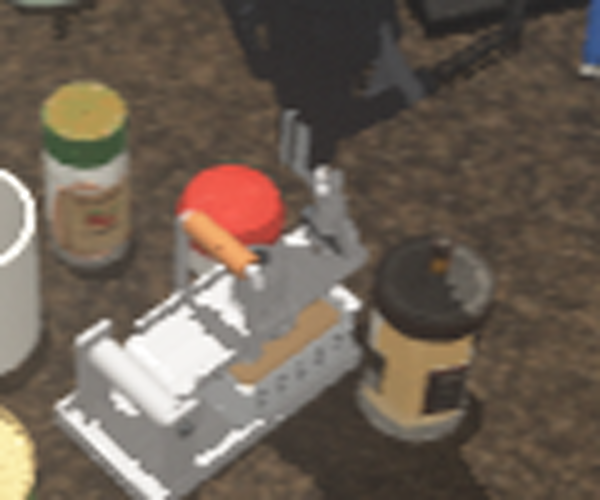

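Run:
```python
from h import *
P=np.array([NX,NY,0]);ux=np.array([np.cos(1.459),np.sin(1.459),0])
movel(P+ux*.024+[0,0,.125],speed=.1); print(read_ft_force().round(1))
for d,z in [(.010,.125),(0,.125),(-.012,.124),(-.025,.122),(-.036,.120)]:
    movel(P+ux*d+[0,0,z],speed=.06); print(d,read_ft_force().round(1))
    if np.linalg.norm(read_ft_force())>20: break
movel(P+ux*d+[0,0,.19],speed=.15)
snap("wrist","v0",[]);snap("scene","v0s",[]);print(read_time_s())
cv2.imwrite("pics/v0z.png",cv2.resize(cv2.imread("pics/v0s.png")[130:230,220:340],None,fx=5,fy=5,interpolation=2))
```

```text
[-0.2 -0.3  0.2]
0.01 [0.6 0.2 1. ]
0 [ 0.7 -0.6  0.3]
-0.012 [-0.3  0.3  0.6]
-0.025 [ 1.   0.7 -1.1]
-0.036 [ 0.1 -0.9 -0.7]
26.125
```

View pics/v0.png

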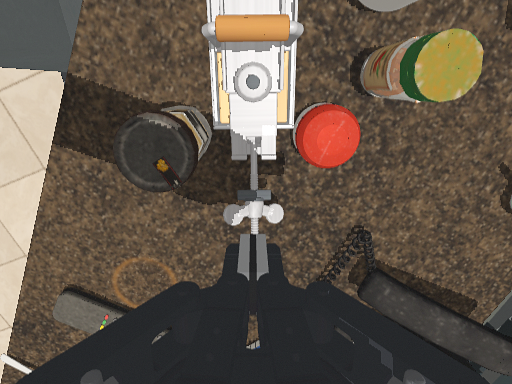

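View pics/v0z.png

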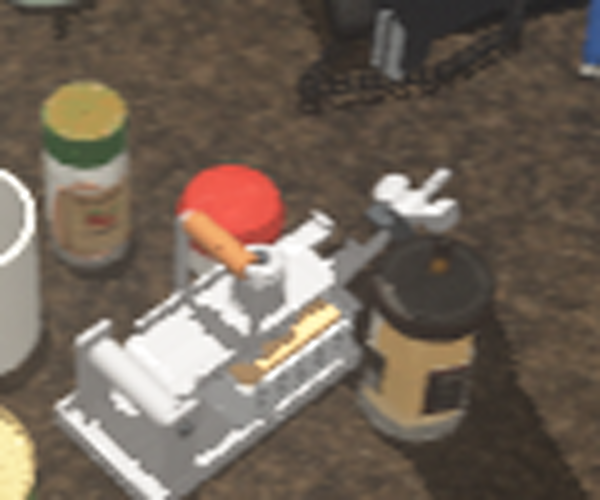

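```bash
cat >> h.py <<'E'
def barpose(th,k=.6,gap=0.,dn=.004):
    P=np.array([NX,NY,0]);yaw=1.459;ux=np.array([np.cos(yaw),np.sin(yaw),0]);uy=np.array([-ux[1],ux[0],0]);uz=np.array([0,0,1.])
    PO=P+ux*.08
    al=np.arctan2(.065,-.055)-th; r=np.hypot(.055,.065)
    B=PO+ux*(.055+r*np.cos(al))+uz*(.057+r*np.sin(al))
    ph=k*th; a=ux*np.sin(ph)+uz*np.cos(ph); n=ux*np.cos(ph)-uz*np.sin(ph)
    return B-n*(.018+gap)+a*dn, down(yaw,uy*ph)
E
python3 - <<'E'
from h import *
q=read_qpos()
for k in (.6,.4):
  for th in np.arange(0,1.36,.27):
    p,o=barpose(th,k); s=inverse_kinematics(p,o); print(k,round(th,2),p.round(3),None if s is None else (s).round(2))
E
```

```text
0.6 0.0 [ 0.505 -0.216  0.126] [ 0.41  0.35 -0.09  1.94  0.04  0.86  0.18]
0.6 0.27 [ 0.507 -0.196  0.141] [ 0.26  0.3  -0.07  1.97  0.24  0.87 -0.07]
0.6 0.54 [ 0.509 -0.173  0.151] [ 0.12  0.29 -0.06  1.99  0.43  0.92 -0.32]
0.6 0.81 [ 0.512 -0.149  0.154] [-0.02  0.32 -0.06  2.    0.6   1.01 -0.55]
0.6 1.08 [ 0.515 -0.124  0.15 ] [-0.11  0.39 -0.09  1.98  0.73  1.13 -0.75]
0.6 1.35 [ 0.517 -0.102  0.141] [-0.22  0.48 -0.08  1.96  0.82  1.24 -0.9 ]
0.4 0.0 [ 0.505 -0.216  0.126] [ 0.41  0.35 -0.09  1.94  0.04  0.86  0.18]
0.4 0.27 [ 0.507 -0.196  0.14 ] [ 0.3   0.31 -0.08  1.96  0.17  0.87  0.  ]
0.4 0.54 [ 0.509 -0.174  0.149] [ 0.2   0.29 -0.07  1.98  0.31  0.89 -0.18]
0.4 0.81 [ 0.512 -0.15   0.151] [ 0.09  0.29 -0.07  1.99  0.43  0.94 -0.36]
0.4 1.08 [ 0.515 -0.127  0.147] [-0.01  0.32 -0.08  1.99  0.54  0.99 -0.54]
0.4 1.35 [ 0.517 -0.106  0.138] [-0.08  0.37 -0.1   1.98  0.64  1.06 -0.69]
```

Run:
```python
from h import *
p,o=barpose(0,gap=.008)
movel([p[0],p[1],.19],o,speed=.15); movel(p,o,speed=.1); print(read_ft_force().round(1),read_time_s())
for th in np.arange(0.0,.53,.13):
    p,o=barpose(th); movel(p,o,speed=.06); f=read_ft_force(); print(th.round(2),f.round(1))
    if np.linalg.norm(f)>30: break
snap("wrist","x0",[]);snap("scene","x0s",[]);print(read_time_s())
cv2.imwrite("pics/x0z.png",cv2.resize(cv2.imread("pics/x0s.png")[130:230,220:340],None,fx=5,fy=5,interpolation=2))
```

```text
[-0.1 -0.6 -0.2] 27.6667
0.0 [-0.6  0.2 -0.5]
0.13 [-1.9 -4.5  2.6]
0.26 [-1.1 -4.6  4.8]
0.39 [-1.6 -3.5  4.2]
0.52 [-0.8 -2.   2.7]
29.45
```

View pics/x0.png

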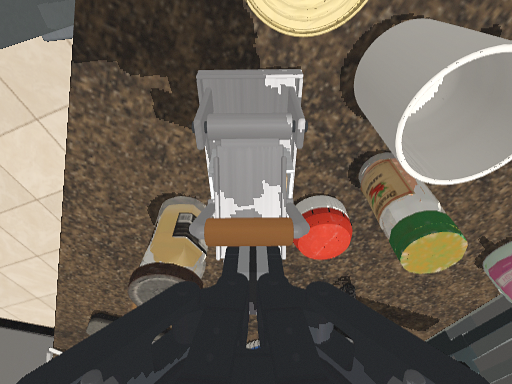

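View pics/x0z.png

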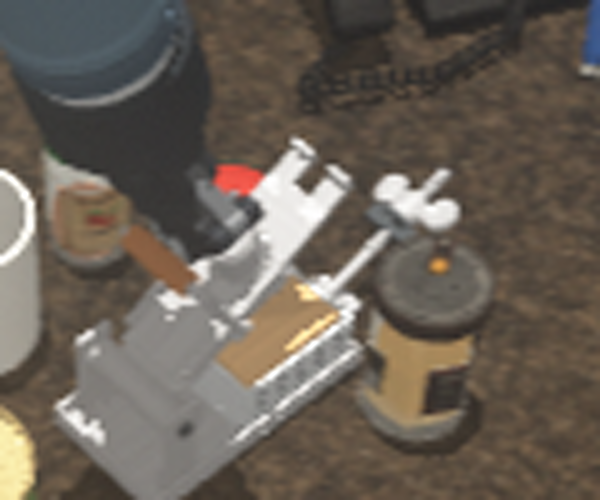

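Arm rising as planned; continue.

Run:
```python
from h import *
for th in np.arange(.65,1.36,.116):
    p,o=barpose(th); movel(p,o,speed=.06); f=read_ft_force(); print(th.round(2),f.round(1))
    if np.linalg.norm(f)>25: break
snap("wrist","y0",[]);snap("scene","y0s",[]);print(read_time_s())
cv2.imwrite("pics/y0z.png",cv2.resize(cv2.imread("pics/y0s.png")[130:230,220:340],None,fx=5,fy=5,interpolation=2))
```

```text
0.65 [ 0.8 -1.1  0.6]
0.77 [-0.1 -0.1  0.9]
0.88 [1.  0.3 0.1]
1.0 [-0.2 -0.7 -0. ]
1.11 [ 0.4 -0.4 -1.3]
1.23 [-0.5 -0.4  0.6]
1.35 [ 0.2 -0.2 -0.5]
31.85
```

View pics/y0z.png

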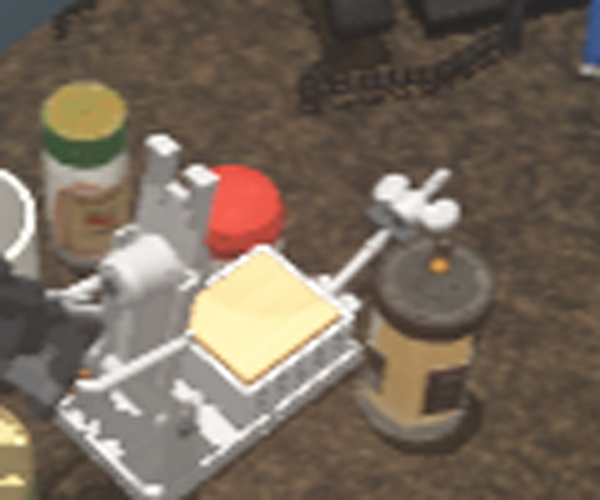

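View pics/y0.png

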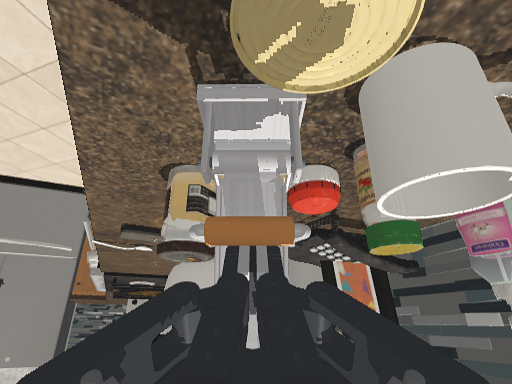

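Run:
```python
from h import *
p=read_eef_pos();o=read_tcp_rot();M=R.from_quat(o).as_matrix();a=-M[:,2];n=M[:,0];print(n.round(2),a.round(2))
yaw=1.459;ux=np.array([np.cos(yaw),np.sin(yaw),0]);n=n*np.sign(n@ux)
movel(p-n*.0015,speed=.05)
movel(p-n*.0015+a*.09,speed=.15); print(read_ft_force().round(1))
movel(read_eef_pos()+[-.05,0,.08],speed=.2)
P0=[.33,-.35,.32]
try: move_ptp(P0,down(.3))
except MotionError as e: print(e)
for c in("scene","top"):
    pp,im,d=snap(c,"f_"+c,["snack_jar","timer","mug","spice_jar","tin"])
    print({k:v[:1] for k,v in d.items()})
print(read_time_s(),read_eef_pos())
cv2.imwrite("pics/fz.png",np.hstack([cv2.resize(cv2.imread("pics/f_scene.png")[120:255,180:330],(400,360),interpolation=2),cv2.resize(cv2.imread("pics/f_top.png")[110:260,180:340],(400,375),interpolation=2)[:360]]))
```

```text
[ 0.08  0.69 -0.72] [0.08 0.72 0.69]
[ 0.1 -1.1 -0.4]
{'snack_jar': [(array([300.5, 209.5]), 0.72)], 'timer': [(array([269.1, 178.9]), 0.58)], 'mug': [(array([208.8, 190.2]), 0.97)], 'spice_jar': [(array([237.3, 181.1]), 0.89)], 'tin': [(array([213.3, 235.8]), 0.83)]}
{'snack_jar': [(array([294.5, 229.5]), 0.68)], 'timer': [(array([304.7, 170.8]), 0.66)], 'mug': [(array([244.7, 136.2]), 0.6)], 'spice_jar': [(array([277.1, 144. ]), 0.83)], 'tin': [(array([207. , 174.9]), 0.63)]}
35.3667 [ 0.33001174 -0.35000277  0.32001594]
```

View pics/fz.png

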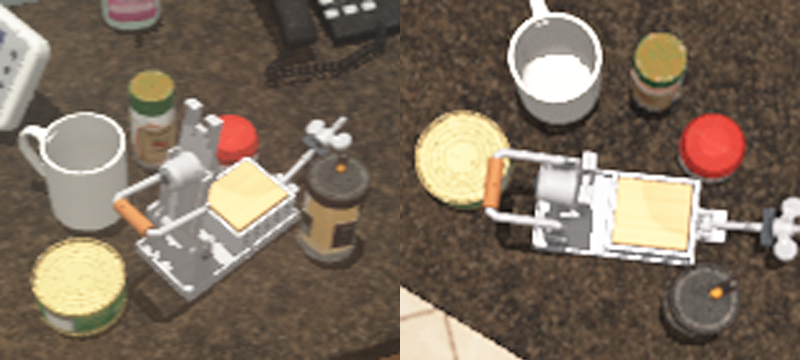

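Run:
```python
import cv2,numpy as np
for c in("scene","top"):
    a=cv2.imread(f"pics/b_{c}.png");b=cv2.imread(f"pics/f_{c}.png");d=cv2.absdiff(a,b).max(2)
    cv2.imwrite(f"pics/d_{c}.png",cv2.resize(d[100:270,160:350],None,fx=2,fy=2))
A=[cv2.imread(f"pics/d_{c}.png") for c in("scene","top")];cv2.imwrite("pics/d.png",np.hstack(A))
```

```text
(no output)
```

View pics/d.png

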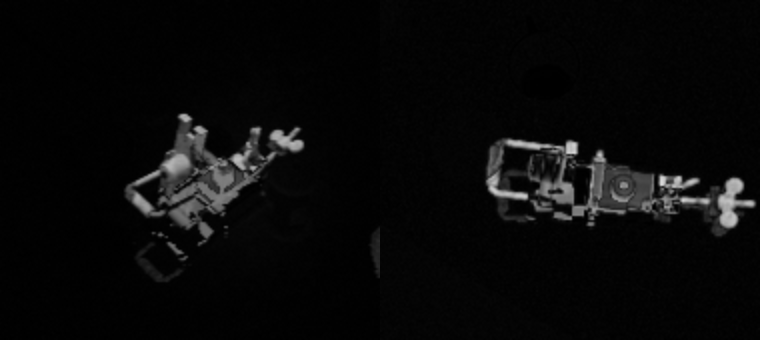

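```bash
python3 -c "
from bench import *
sign_off(); print(read_time_s())"
```

```text
the job is handed in; nothing more can be done
the job is handed in; nothing more can be done
```

The press is open and the job is handed in, with the clock at about 35 s of the 72 s allowed.

- **Nut:** I gripped its hub and turned it about 7.0 rad anticlockwise in two grips. Adding its unknown start of 0 to 2 rad, that is past the 6.3 rad where the bolt is free.
- **Bolt:** I pushed it forward with the closed fingers and almost no resistance. It fell and now lies in front of the fork.
- **Press arm:** I pushed the grip bar back along its arc to about 1.3 rad, then pulled the hand away. That angle comes from the path I commanded; I did not measure it separately.

**Last checks:** The final scene and top pictures show the bolt lying down and the arm nearly upright with the robot clear of it. Comparing them with the first pictures, only the press parts changed; the jars, timer, mug and tin have not moved. The wrist force I read stayed under about 10 N.

**What disagreed:** The networks' early bolt and press points were up to 5 pixels off. I corrected them by picking points by hand, and a shift of about 1 mm in the nut axis removed a 5 N side force at the second grip.

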